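# Hold a reflectance probe centred over a marked paint coupon

### The arm

A 6-joint arm with a two-finger parallel gripper is mounted at the origin on a cart in front of the work surface, level with it; the furniture and walls round the work are solid. World frame = base frame: x ahead of the robot, y to its left, z up, the work surface at z = 0. Lengths are in mm, angles in rad, forces in N, time in s.
With the tool pointing down it reaches from about 350 to 975 mm from the base axis. Payload 7.1 kg.
Tool frame: the origin (TCP) lies between the finger pads; the fingertips stand 8 mm ahead of it and the grasp point (between the pads) lies 11 mm behind it (ctrl.tips_ahead is the distance from the TCP to the fingertips, in mm); y points along the fingers, z is the direction in which the jaws open and shut, and the axes are right-handed (so a half turn about y gives the same grasp; the last joint's range is limited). The gripper opens to 88 mm and grips with 3 to 60 N. Pads are 20 mm wide; open, the fingers measure 115 mm over their backs; the gripper's body (75 mm by 178 mm) begins 61 mm behind the grasp point.
Start: joints at [1.163, 0.423, 1.63, -0, 1.089, -0.019], TCP at [236.892, 578.349, 230.675] pointing down, gripper open.
Joint ranges: [-3, 3], [-0.9, 2.11], [0.09, 2.58], [-1.31, 4.45], [0.11, 2.69], [-2.54, 2.54]. Speed limits (rad/s): [2.39, 2.39, 3.01, 3.14, 3.14, 3.14].

### API

Orientations are given as a rotation vector (axis times angle).
In Python, from workcell import ctrl gives the robot as it stands.
- The arm moves only by the shell command python3 -m creep 'ROWS'. ROWS is JSON, a list of rows, each an object of numbers: "tx", "ty", "tz": the shift along the world's x, y, z in mm; "rx", "ry", "rz": the turn, a rotation vector about the world's x, y, z in rad; "fingers": the closure in counts, from 0 (fully open) to 255 (shut). A call has 1 to 10 rows; each row is the pose to reach, as a shift and turn from the pose commanded when the call began; what a row does not reach only later rows make up. A row lasts 1/8 s, in which the tool goes at most 62.5 mm and 10.7 degrees, less where a joint would pass 70% of its speed; a pose out of reach is approached as far as the arm can. A call with a gripper value outside its range is refused whole. The fingers move at their own pace and stop on an object; the grip force is fixed at half the most. Time passes only in rows, so rows that repeat a pose let the fingers close. It gives the time, the measured TCP pose, the force and the opening at its end, in the units of the state.
- ctrl.get_obs(): the state, without advancing time (a new reading comes with each control period).
- ctrl.get_image(name): name is "scene" or "top" or "wrist"; returns a dict with "pixels" (400x640x3 uint8, blue, green, red), "intrinsics" (3x3 intrinsics, pixels), "rvec" (rotation vector, rad) and "tvec" (3), from world to camera coordinates, as OpenCV has them. Camera axes: x right, y down, z forward; pixel columns grow to the right and rows downward; lengths in mm; the calibration is good to about 2 mm. A picture is of the moment at which its call begins. There is no depth.
- ctrl.close_job(): hands the job in, once; it reports no verdict.
The state is a dict: "t": time; "qpos": joint angles; "qvel": joint speeds; "joint_torque": joint torques, N m; "ee_pos": TCP position; "orientation": TCP orientation; "ft_force": force on the tool from outside, world axes, zero at the start; "moment": the same for the moment, N m; "width": finger opening in mm.
Only numpy, scipy, OpenCV 4.12 (cv2) and the standard library are available. Lean on these libraries where they do the work, as an engineer would, in place of code of your own. Each camera call takes 0.05 s, during which the arm holds its last target.

### The job

First slide the sample carrier along the bench (do not lift it) until the cross mark on its paint coupon lies centred under the hole of the guide stand, and let go of it. Then take the probe out of its rest and lower it upright through the guide hole without touching the guide, until its tip is about 7 mm above the cross mark, never touching the carrier. Finish while still holding the probe there, steady and centred in the hole with the mark still beneath it, and leave the other things on the bench where they are.

Things in the scene. Friction and masses are not known exactly. Their poses are not given: they have to be found in the camera images.
- guide_stand: fixed bench stand whose square metal guide plate (56 x 56 mm, top 75 mm and underside 60 mm above the bench) has a vertical 22 mm through hole. Origin on the bench right under the hole's axis, z up. The plate sticks out in the stand's -x direction; the base (60 x 110 mm, 14 mm high) lies 60 to 120 mm from the hole axis in +x, with a column and a top at 117 mm. Its place and yaw vary
- guide_hole (a point): centre of the upper mouth of the guide hole, 75 mm above the bench; the hole runs straight down from here for 15 mm
- carrier: loose sample carrier on the bench, an aluminium slab 170 x 70 x 12 mm (its x, y, z), about 0.35 kg, that slides freely in any direction and passes under the guide plate. Origin at the centre of its underside. A pale coupon with thin black cross lines covers its +x part (top 13.5 mm above the bench); an upright black tab stands on its -x part. It may start to the left or the right of the guide stand (swapped with the probe rest); its yaw varies and need not be changed
- spot (a point): the cross mark: black dot of 9 mm where the cross lines meet, on the coupon's top 13.5 mm above the bench, 60 mm from the carrier's origin in its +x direction and 110 mm from the tab
- carrier_tab (a point): grip point of the carrier's upright tab, 36 mm above the bench, 50 mm from the carrier's origin in -x. The tab is 16 mm (carrier x) by 34 mm (carrier y), its top 51 mm above the bench; pinch it across its 16 mm, that is along the carrier's x axis
- probe_rest: fixed grey stand 70 x 70 mm, 120 mm tall, in whose top plate (16 mm through hole) the probe hangs; origin at the centre of its underside
- probe: the probe, about 0.09 kg: a straight steel shaft 8 mm across and 110 mm long with a black handle above it, 26 mm (probe x) by 18 mm (probe y) and 70 mm tall, topped by an 8 mm stub. Origin at the shaft's tip, z up along the shaft. It starts upright, the handle's underside resting on the rest's top plate 120 mm above the bench, tip 10 mm above the bench; lift it straight up by 115 mm or more to free it
- probe_tip (a point): lower end of the probe's shaft
- probe_grip (a point): middle of the probe's handle, 148 mm above the tip; pinch it across its 18 mm, that is along the probe's y axis
- eraser: small block eraser in a sleeve, 23 x 52 x 13 mm; bystander, origin at its underside
- bone_folder: flat pale bone folder, 21 x 154 x 4 mm; bystander, origin at its underside
- loupe: black eyepiece loupe, 42 mm across, 34 mm tall; bystander, origin at its underside
- beaker: small clear glass beaker, 45 x 51 mm, 58 mm tall; bystander, origin at its underside
- vial: small capped glass vial, 21 mm across, 51 mm tall; bystander, origin at its underside
- petri_dish: glass petri dish, 60 mm across, 13 mm tall; bystander, origin at its underside
- strip_tin: low round tin, 64 mm across, 23 mm tall; bystander, origin at its underside

How it is judged:
By the outcome, as a careful person would: the job done as asked, in the order asked, and still so for the second after the job is handed in, while the arm keeps its last pose, push and grip.
It also fails if it takes over 72 s, if anything falls off the work surface, if the arm or the gripper's body presses on something with over 40 N, if the wrist force passes 120 N, or if a joint passes its speed limit or range.

## Working session

There is one attempt and no reset: what is moved stays moved. The work goes in short steps, Python scripts to look and compute and a shell command to move; the robot and the scene stay as the last step left them, time stands still between calls to the robot, and variables do not carry over. Pictures are saved under pics/ and viewed, and the job is handed in when it is done.

```bash
mkdir -p pics; ls; python3 - <<'E'
from workcell import ctrl
import cv2
o=ctrl.get_obs();print({k:(o[k]) for k in('t','ee_pos','orientation','ft_force','width')})
for n in('scene','top','wrist'):
    im=ctrl.get_image(n);cv2.imwrite(f'pics/{n}0.png',im['pixels']);print(n,im['intrinsics'],im['rvec'],im['tvec'])
E
```

```text
pics
{'t': 0.0, 'ee_pos': array([236.69413667, 577.88065793, 229.95646389]), 'orientation': array([-1.55061187,  0.30528233, -0.30483662]), 'ft_force': array([ 0.48313494,  0.57428825, -0.51870734]), 'width': 87.79448270428443}
scene [[428.00121544   0.         321.12617633]
 [  0.         428.00121544 199.84023163]
 [  0.           0.           1.        ]] [ 2.2054418  -1.0658454   0.40455502] [-296.46606408  389.2187152  1097.1419206 ]
top [[364.94851158   0.         320.22574254]
 [  0.         364.94851158 201.78389626]
 [  0.           0.           1.        ]] [ 2.14777151 -2.18994763  0.07614246] [  36.00318501  515.05136854 1290.34198455]
wrist [[333.23805805   0.         318.71621413]
 [  0.         333.23805805 202.61290045]
 [  0.           0.           1.        ]] [-2.42251809 -1.62425904 -0.21098574] [-623.699616    -31.02561159  390.38865871]
```

View pics/scene0.png

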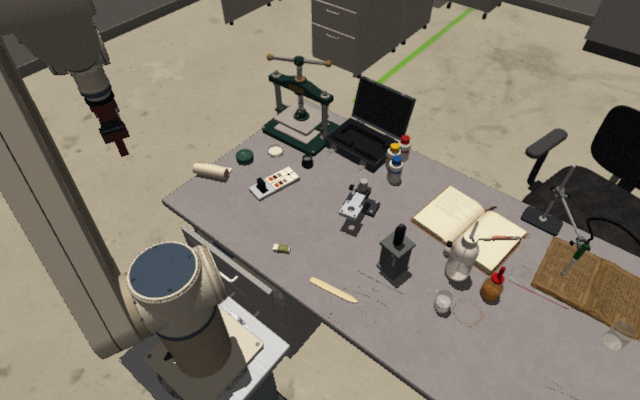

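View pics/top0.png

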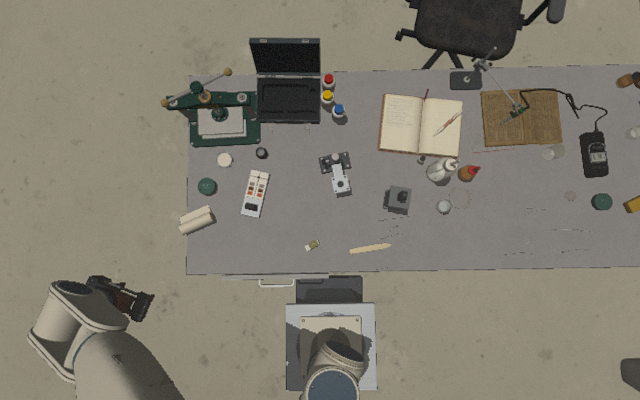

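View pics/wrist0.png

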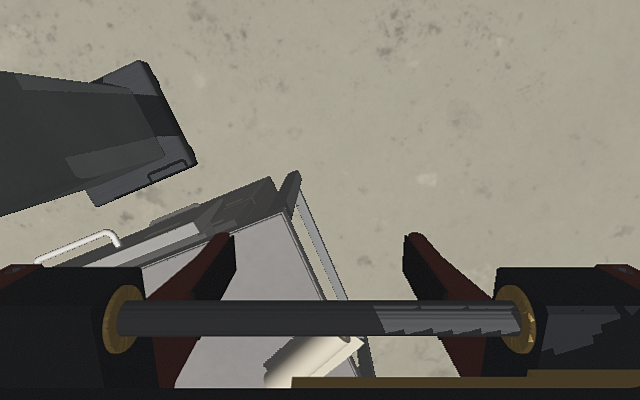

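```bash
cat > h.py <<'E'
import cv2,numpy as np
from workcell import ctrl
def cam(n):
    im=ctrl.get_image(n);return im
def ray(im,u,v):
    K=im['intrinsics'];R=cv2.Rodrigues(np.array(im['rvec'],float))[0];t=np.array(im['tvec'],float).ravel()
    d=R.T@np.linalg.inv(K)@[u,v,1.];c=-R.T@t;return c,d/np.linalg.norm(d)
def onz(im,u,v,z):
    c,d=ray(im,u,v);return c+d*(z-c[2])/d[2]
def proj(im,p):
    return cv2.projectPoints(np.array([p],float),np.array(im['rvec'],float),np.array(im['tvec'],float),im['intrinsics'],None)[0].ravel()
def crop(im,x0,y0,x1,y1,s,fn):
    a=cv2.resize(im['pixels'][y0:y1,x0:x1],None,fx=s,fy=s,interpolation=cv2.INTER_CUBIC);cv2.imwrite(fn,a)
E
python3 - <<'E'
from h import *
a=cam('top');crop(a,235,145,415,260,4.4,'pics/t1.png')
b=cam('scene');crop(b,235,145,425,285,4.2,'pics/s1.png')
E
```

```text
(no output)
```

View pics/t1.png

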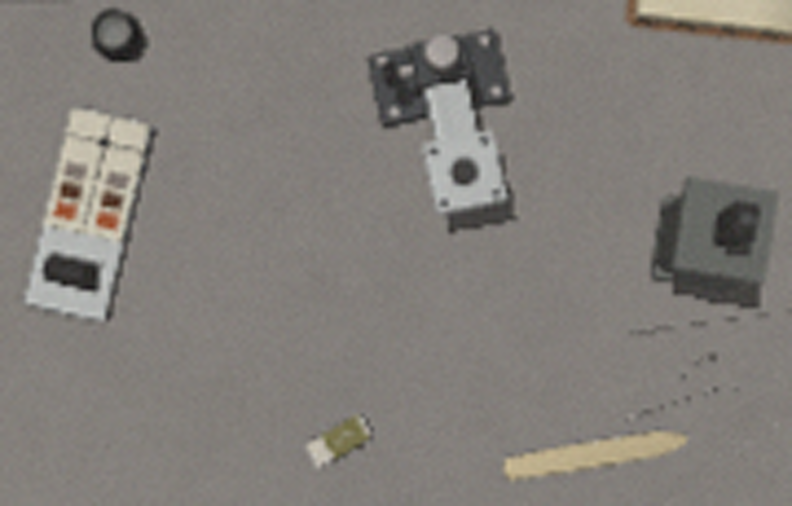

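View pics/s1.png

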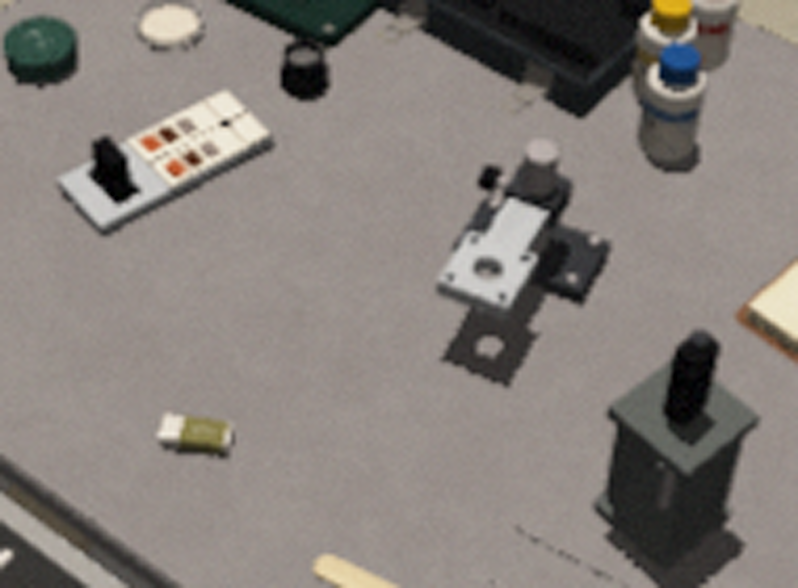

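```bash
python3 - <<'E'
from h import *
a=cam('top');b=cam('scene')
T=lambda X,Y:(235+(X+.5)/4.4-.5,145+(Y+.5)/4.4-.5)
S=lambda X,Y:(235+(X+.5)/4.2-.5,145+(Y+.5)/4.2-.5)
for n,t,s,z in [('spot',(104,142),(226,124),13.5),('tabtop',(72,268),(108,142),51),('hole',(464,171),(488,266),75),('resttop',(727,229),(683,414),120),('probetop',(741,216),(702,338),198),('eraser',(340,440),(195,433),10),('loupe',(116,34),(304,65),30)]:
    print(n,z,onz(a,*T(*t),z)[:2].round(1),onz(b,*S(*s),z)[:2].round(1))
R=cv2.Rodrigues(ctrl.get_obs()['orientation'])[0];print(R.round(3))
# carrier corners top view z12
print([onz(a,*T(*p),12)[:2].round(0) for p in [(75,108),(155,125),(107,319),(27,302)]])
print('plate',[onz(a,*T(*p),75)[:2].round(0) for p in [(423,142),(491,132),(508,199),(440,211)]])
print('rest',[onz(a,*T(*p),120)[:2].round(0) for p in [(687,179),(776,190),(762,281),(677,266)]])
E
```

```text
spot 13.5 [612.4 251. ] [608.2 252.2]
tabtop 51 [504.9 270.1] [506.8 286. ]
hole 75 [573.4 -44.8] [571.5 -41.8]
resttop 120 [ 518.9 -240.3] [ 513.6 -238.2]
probetop 198 [ 520.4 -234.7] [ 515.8 -239. ]
eraser 10 [362.7  59.1] [357.7  61.4]
loupe 30 [699.5 237.6] [691.3 235.5]
[[ 0.925 -0.     0.379]
 [-0.379 -0.     0.925]
 [-0.    -1.    -0.   ]]
[array([642., 275.]), array([626., 209.]), array([465., 249.]), array([481., 316.])]
plate [array([597., -13.]), array([604., -67.]), array([550., -79.]), array([542., -25.])]
rest [array([ 558., -212.]), array([ 548., -278.]), array([ 479., -265.]), array([ 492., -202.])]
```

```bash
python3 -m creep '[{"tx":40,"ty":-45,"rz":-0.16},{"tx":80,"ty":-90,"rz":-0.34},{"tx":115,"ty":-130,"rz":-0.52},{"tx":150,"ty":-170,"rz":-0.7},{"tx":185,"ty":-205,"rz":-0.88},{"tx":215,"ty":-240,"rz":-1.06},{"tx":245,"ty":-275,"rz":-1.24},{"tx":267,"ty":-299,"rz":-1.41},{"tx":267,"ty":-299,"rz":-1.431},{"tx":267,"ty":-299,"rz":-1.431}]'; python3 - <<'E'
from h import *
w=cam('wrist');cv2.imwrite('pics/w1.png',w['pixels']);R=cv2.Rodrigues(np.array(w['rvec']))[0];print(-R.T@np.array(w['tvec']).ravel(),R[2])
E
```

```text
[171.90609721 604.54756251 384.67257755] [ 0.23828261 -0.09852503 -0.96618539]schema error: expected keys tx, ty, tz, rx, ry, rz, fingers
```

View pics/w1.png

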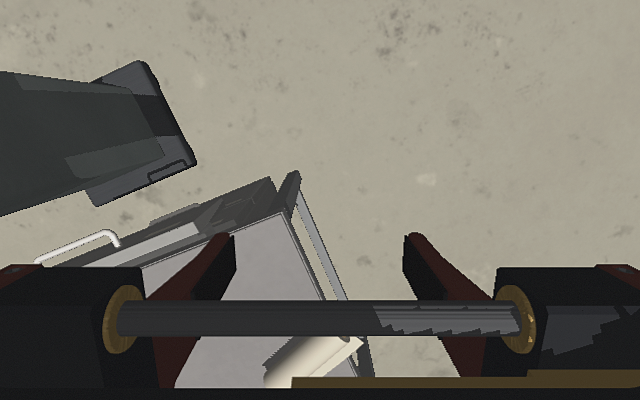

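```bash
python3 -m creep '[{"tx":40,"ty":-45,"tz":0,"rx":0,"ry":0,"rz":-0.16,"fingers":0},{"tx":80,"ty":-90,"tz":0,"rx":0,"ry":0,"rz":-0.34,"fingers":0},{"tx":115,"ty":-130,"tz":0,"rx":0,"ry":0,"rz":-0.52,"fingers":0},{"tx":150,"ty":-170,"tz":0,"rx":0,"ry":0,"rz":-0.7,"fingers":0},{"tx":185,"ty":-205,"tz":0,"rx":0,"ry":0,"rz":-0.88,"fingers":0},{"tx":215,"ty":-240,"tz":0,"rx":0,"ry":0,"rz":-1.06,"fingers":0},{"tx":245,"ty":-275,"tz":0,"rx":0,"ry":0,"rz":-1.24,"fingers":0},{"tx":267,"ty":-299,"tz":0,"rx":0,"ry":0,"rz":-1.41,"fingers":0},{"tx":267,"ty":-299,"tz":0,"rx":0,"ry":0,"rz":-1.431,"fingers":0},{"tx":267,"ty":-299,"tz":0,"rx":0,"ry":0,"rz":-1.431,"fingers":0}]'; python3 - <<'E'
from h import *
w=cam('wrist');cv2.imwrite('pics/w2.png',w['pixels']);R=cv2.Rodrigues(np.array(w['rvec']))[0];print(-R.T@np.array(w['tvec']).ravel(),R[2])
E
```

```text
t: 1.65
ee_pos: [503.4, 279.6, 230.6]
orientation: [-1.082, 1.389, -1.389]
ft_force: [0.0, -0.0, -0.2]
width: 88.1
[520.9127695  347.45659773 384.77813176] [-0.06434366 -0.25028555 -0.96603159]
```

View pics/w2.png

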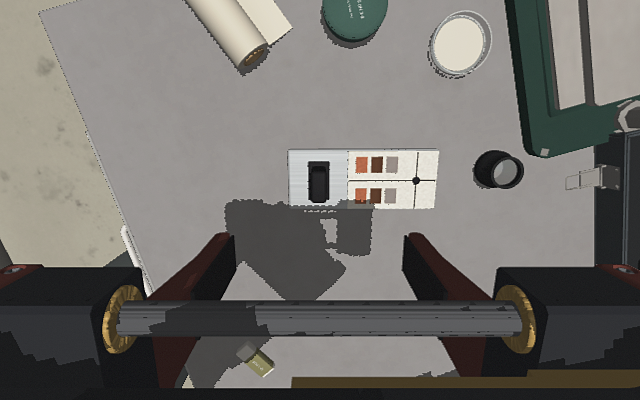

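```bash
python3 - <<'E'
from h import *
w=cam('wrist');p=w['pixels'];g=p.astype(int).max(2)
def cen(m,x0,y0,x1,y1):
    s=np.zeros_like(m);s[y0:y1,x0:x1]=m[y0:y1,x0:x1];ys,xs=np.nonzero(s);return xs.mean(),ys.mean(),len(xs)
d=cen(g<70,411,176,422,187);print(d,onz(w,d[0],d[1],13.5))
m=(g<60).astype(np.uint8)
print(cv2.boundingRect(m[155:208,300:340]))
ts=[(309,161),(329,161),(329,168),(309,168)]
crop(w,280,140,450,220,4.6,'pics/w3.png')
c=[onz(w,*q,12)[:2].round(1) for q in [(438,150),(436,209),(288,149.5)]];print(c)
print(onz(w,319,165,51))
E
```

```text
(np.float64(415.87179487179486), np.float64(180.30769230769232), 39) [609.10936254 249.99656604  13.5       ]
(8, 7, 22, 41)
[array([639.2, 277.4]), array([626.3, 210.3]), array([477.8, 318.7])]
[508.3528821 299.210014   51.       ]
```

View pics/w3.png

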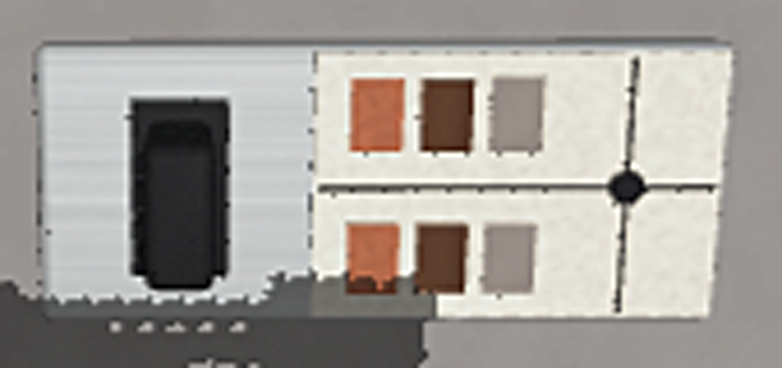

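```bash
python3 -m creep '[{"tx":0,"ty":-2,"tz":-50,"rx":0,"ry":0,"rz":0,"fingers":0},{"tx":0,"ty":-2,"tz":-100,"rx":0,"ry":0,"rz":0,"fingers":60},{"tx":0,"ty":-2,"tz":-145,"rx":0,"ry":0,"rz":0,"fingers":60},{"tx":0,"ty":-2,"tz":-175,"rx":0,"ry":0,"rz":0,"fingers":60},{"tx":0,"ty":-2,"tz":-195,"rx":0,"ry":0,"rz":0,"fingers":60},{"tx":0,"ty":-2,"tz":-202,"rx":0,"ry":0,"rz":0,"fingers":60},{"tx":0,"ty":-2,"tz":-202,"rx":0,"ry":0,"rz":0,"fingers":60}]'; python3 - <<'E'
from h import *
w=cam('wrist');cv2.imwrite('pics/w4.png',w['pixels'])
E
```

```text
t: 2.62
ee_pos: [504.0, 277.8, 29.0]
orientation: [-1.081, 1.39, -1.39]
ft_force: [-0.1, -0.6, -0.8]
width: 66.9
```

View pics/w4.png

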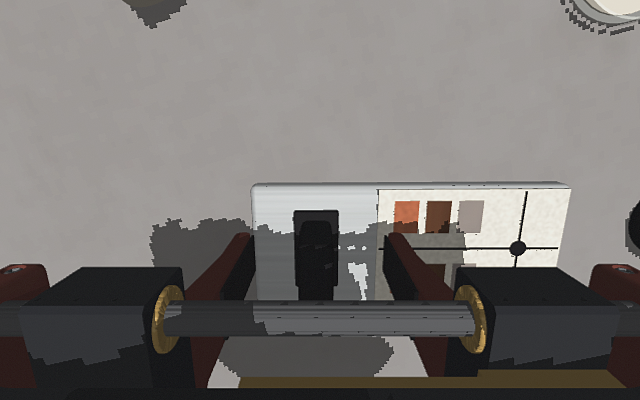

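Wrist view: the tab (≈316,250) sits between the fingers, midway; the dot is at (517,248). Closing.

```bash
python3 -m creep '[{"tx":0,"ty":0,"tz":0,"rx":0,"ry":0,"rz":0,"fingers":150},{"tx":0,"ty":0,"tz":0,"rx":0,"ry":0,"rz":0,"fingers":200},{"tx":0,"ty":0,"tz":0,"rx":0,"ry":0,"rz":0,"fingers":255},{"tx":0,"ty":0,"tz":0,"rx":0,"ry":0,"rz":0,"fingers":255},{"tx":0,"ty":0,"tz":0,"rx":0,"ry":0,"rz":0,"fingers":255},{"tx":0,"ty":0,"tz":0,"rx":0,"ry":0,"rz":0,"fingers":255}]'; python3 - <<'E'
from h import *
w=cam('wrist');cv2.imwrite('pics/w5.png',w['pixels']);g=w['pixels'].astype(int).max(2)
for c in[(517,248)]:
    m=g[236:262,500:535]<70;ys,xs=np.nonzero(m);
    print(np.median(xs)+500,np.median(ys)+236,onz(w,np.median(xs)+500,np.median(ys)+236,13.5))
print(ctrl.get_obs()['ft_force'])
E
```

```text
t: 3.42
ee_pos: [503.5, 277.4, 28.7]
orientation: [-1.082, 1.391, -1.39]
ft_force: [-1.9, 1.4, 1.4]
width: 15.7
520.0 248.0 [609.85724556 249.30191382  13.5       ]
[-2.02176327  1.37166431  2.19178854]
```

View pics/w5.png

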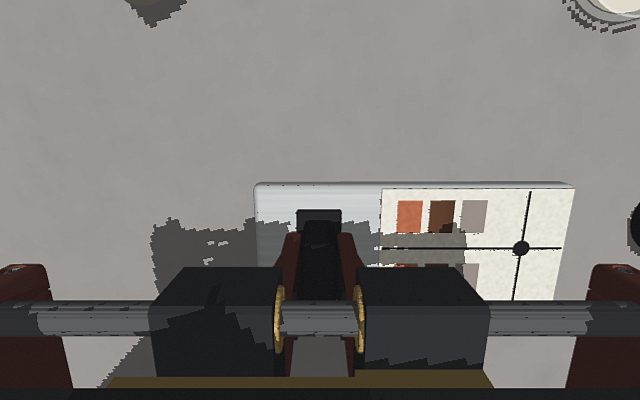

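```bash
python3 -m creep '[{"tx":-2,"ty":-15,"tz":0,"rx":0,"ry":0,"rz":0,"fingers":255},{"tx":-6,"ty":-45,"tz":0,"rx":0,"ry":0,"rz":0,"fingers":255},{"tx":-10,"ty":-80,"tz":0,"rx":0,"ry":0,"rz":0,"fingers":255},{"tx":-15,"ty":-115,"tz":0,"rx":0,"ry":0,"rz":0,"fingers":255},{"tx":-19,"ty":-150,"tz":0,"rx":0,"ry":0,"rz":0,"fingers":255},{"tx":-24,"ty":-185,"tz":0,"rx":0,"ry":0,"rz":0,"fingers":255},{"tx":-28,"ty":-220,"tz":0,"rx":0,"ry":0,"rz":0,"fingers":255},{"tx":-32,"ty":-250,"tz":0,"rx":0,"ry":0,"rz":0,"fingers":255},{"tx":-36,"ty":-275,"tz":0,"rx":0,"ry":0,"rz":0,"fingers":255},{"tx":-37,"ty":-285,"tz":0,"rx":0,"ry":0,"rz":0,"fingers":255}]'
python3 -m creep '[{"tx":0,"ty":0,"tz":0,"rx":0,"ry":0,"rz":0,"fingers":255},{"tx":0,"ty":0,"tz":0,"rx":0,"ry":0,"rz":0,"fingers":255}]'
python3 - <<'E'
from h import *
w=cam('wrist');cv2.imwrite('pics/w6.png',w['pixels']);s=cam('scene');crop(s,300,150,430,250,6,'pics/s6.png');print(ctrl.get_obs()['ee_pos'])
E
```

```text
t: 4.72
ee_pos: [466.2, -9.1, 28.6]
orientation: [-1.08, 1.392, -1.391]
ft_force: [0.2, 1.4, -1.4]
width: 15.8
t: 4.97
ee_pos: [466.9, -7.3, 28.6]
orientation: [-1.081, 1.39, -1.39]
ft_force: [0.1, -2.0, -0.5]
width: 16.0
[466.95279135  -7.09033533  28.64765637]
```

View pics/w6.png

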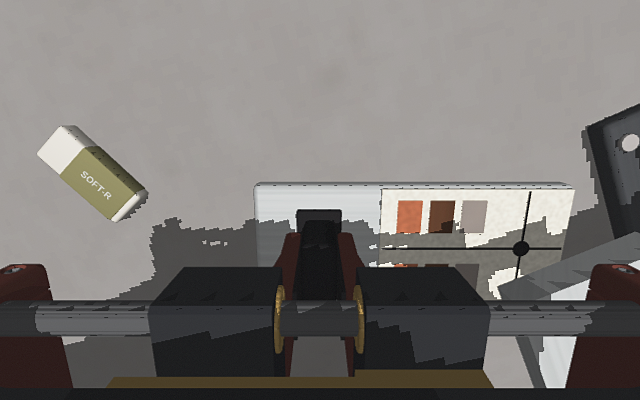

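View pics/s6.png

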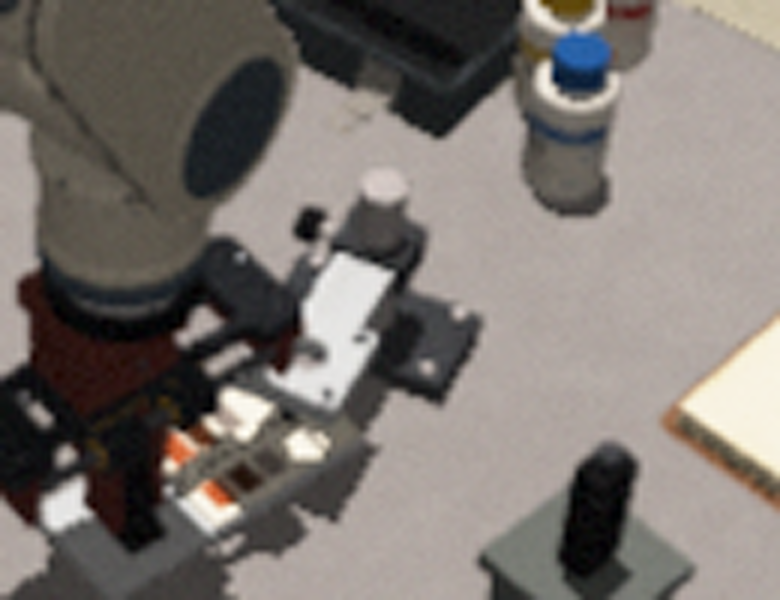

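```bash
python3 -m creep '[{"tx":0,"ty":-4,"tz":0,"rx":0,"ry":0,"rz":0,"fingers":255},{"tx":-1,"ty":-8,"tz":0,"rx":0,"ry":0,"rz":0,"fingers":255},{"tx":-1,"ty":-8,"tz":0,"rx":0,"ry":0,"rz":0,"fingers":255},{"tx":-1,"ty":-8,"tz":0,"rx":0,"ry":0,"rz":0,"fingers":255},{"tx":-1,"ty":-8,"tz":0,"rx":0,"ry":0,"rz":0,"fingers":150},{"tx":-1,"ty":-8,"tz":0,"rx":0,"ry":0,"rz":0,"fingers":150},{"tx":-1,"ty":-8,"tz":0,"rx":0,"ry":0,"rz":0,"fingers":150},{"tx":-1,"ty":-8,"tz":10,"rx":0,"ry":0,"rz":0,"fingers":150},{"tx":-1,"ty":-8,"tz":50,"rx":0,"ry":0,"rz":0,"fingers":150},{"tx":-1,"ty":-8,"tz":110,"rx":0,"ry":0,"rz":0,"fingers":150}]'
python3 - <<'E'
from h import *
w=cam('wrist');cv2.imwrite('pics/w7.png',w['pixels']);R=cv2.Rodrigues(np.array(w['rvec']))[0];c=-R.T@np.array(w['tvec']).ravel();o=ctrl.get_obs();print(o['ee_pos'],o['width'],c)
E
```

```text
t: 6.32
ee_pos: [464.7, -15.6, 139.3]
orientation: [-1.084, 1.393, -1.389]
ft_force: [1.1, 0.2, -0.1]
width: 36.1
[469.09774098 -15.77679805 146.65700285] 36.293765990545324 [482.75183968  52.18387068 293.4293913 ]
```

View pics/w7.png

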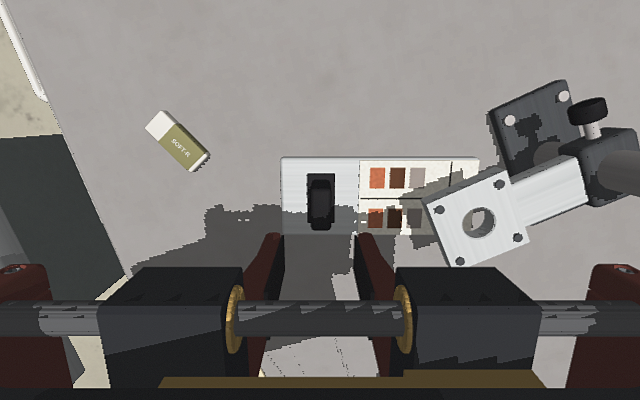

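```bash
python3 -m creep '[{"tx":0,"ty":-10,"tz":30,"rx":0,"ry":0,"rz":0,"fingers":100},{"tx":30,"ty":-40,"tz":30,"rx":0,"ry":0,"rz":0,"fingers":0},{"tx":65,"ty":-75,"tz":30,"rx":0,"ry":0,"rz":0,"fingers":0},{"tx":89,"ty":-95,"tz":30,"rx":0,"ry":0,"rz":0,"fingers":0},{"tx":89,"ty":-95,"tz":30,"rx":0,"ry":0,"rz":0,"fingers":0},{"tx":89,"ty":-95,"tz":30,"rx":0,"ry":0,"rz":0,"fingers":0}]'
python3 - <<'E'
from h import *
w=cam('wrist');cv2.imwrite('pics/w8.png',w['pixels']);R=cv2.Rodrigues(np.array(w['rvec']))[0];c=-R.T@np.array(w['tvec']).ravel();o=ctrl.get_obs();print(o['ee_pos'],o['width'],c, proj(w,[572.5,-43.3,75]))
u,v=proj(w,[572.5,-43.3,75]).astype(int);crop(w,u-60,max(0,v-50),u+60,v+50,6,'pics/w8c.png');print(u-60,max(0,v-50))
E
```

```text
t: 7.12
ee_pos: [553.7, -110.1, 168.5]
orientation: [-1.082, 1.392, -1.389]
ft_force: [-0.6, 0.1, 0.1]
width: 87.4
[ 553.59486416 -109.83415063  168.53583801] 87.52194746607512 [571.4258555  -42.34274671 322.68953653] [321.12950695 114.45276736]
261 64
```

View pics/w8.png

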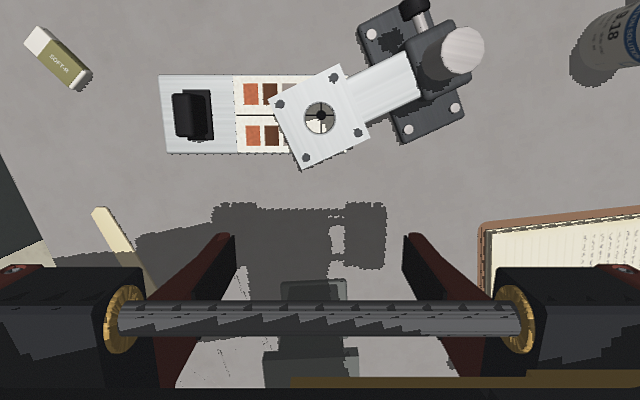

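View pics/w8c.png

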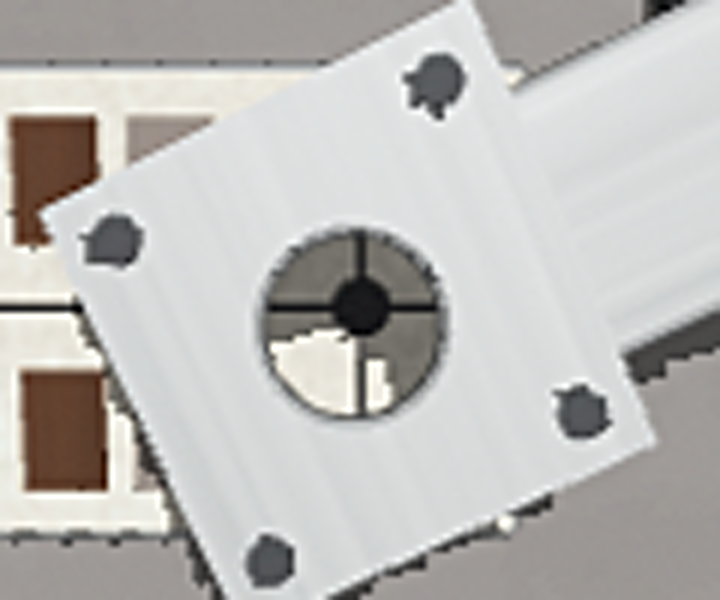

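```bash
python3 - <<'E'
from h import *
w=cam('wrist')
T=lambda X,Y:(261+(X+.5)/6-.5,64+(Y+.5)/6-.5)
h=onz(w,*T(355,324),75);d=onz(w,*T(361,306),13.5);print(h,d,h-d)
p=w['pixels'].astype(int)
# hole edges z check
print([np.linalg.norm(onz(w,*T(264,324),75)-onz(w,*T(446,324),75)),np.linalg.norm(onz(w,*T(355,231),75)-onz(w,*T(355,417),75))])
# handle in top/scene
a=cam('top');crop(a,370,170,430,220,12,'pics/t9.png');s=cam('scene');crop(s,360,215,430,290,8,'pics/s9.png')
E
```

```text
[570.88011453 -44.94083565  75.        ] [572.288332   -43.33783303  13.5       ] [-1.40821747 -1.60300262 61.5       ]
[np.float64(21.85082688105164), np.float64(21.642234223235285)]
```

View pics/t9.png

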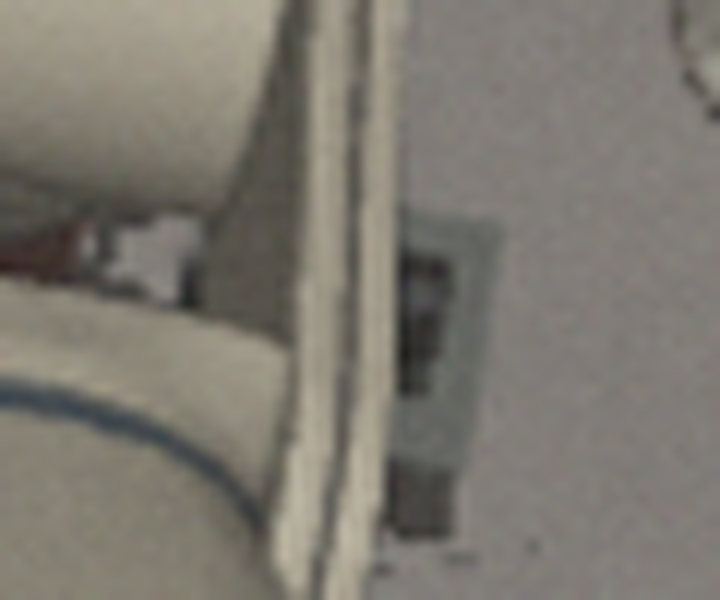

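View pics/s9.png

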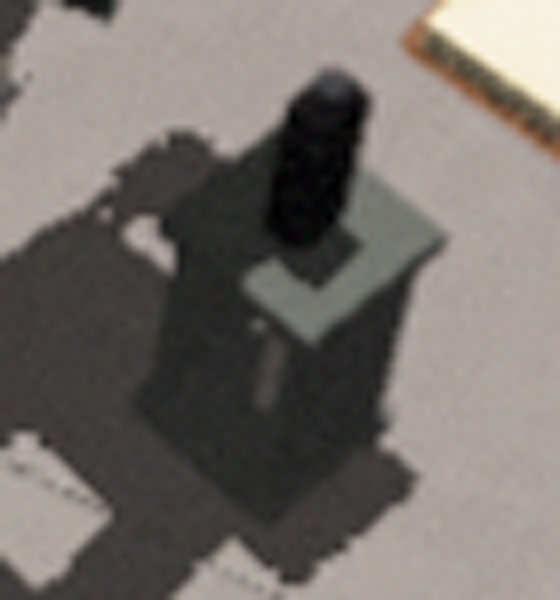

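```bash
python3 -m creep '[{"tx":-30,"ty":30,"tz":0,"rx":0,"ry":0,"rz":0,"fingers":100},{"tx":-65,"ty":70,"tz":0,"rx":0,"ry":0,"rz":0,"fingers":150},{"tx":-89,"ty":95,"tz":0,"rx":0,"ry":0,"rz":0,"fingers":150},{"tx":-89,"ty":95,"tz":-30,"rx":0,"ry":0,"rz":0,"fingers":150},{"tx":-89,"ty":95,"tz":-75,"rx":0,"ry":0,"rz":0,"fingers":150},{"tx":-89,"ty":95,"tz":-115,"rx":0,"ry":0,"rz":0,"fingers":150},{"tx":-89,"ty":95,"tz":-135,"rx":0,"ry":0,"rz":0,"fingers":150},{"tx":-89,"ty":95,"tz":-140,"rx":0,"ry":0,"rz":0,"fingers":150},{"tx":-89,"ty":95,"tz":-140,"rx":0,"ry":0,"rz":0,"fingers":180},{"tx":-89,"ty":95,"tz":-140,"rx":0,"ry":0,"rz":0,"fingers":200}]'
python3 -m creep '[{"tx":0,"ty":0,"tz":0,"rx":0,"ry":0,"rz":0,"fingers":255},{"tx":0,"ty":0,"tz":0,"rx":0,"ry":0,"rz":0,"fingers":255},{"tx":0,"ty":0,"tz":0,"rx":0,"ry":0,"rz":0,"fingers":255},{"tx":0,"ty":0,"tz":0,"rx":0,"ry":0,"rz":0,"fingers":255}]'
```

```text
t: 8.57
ee_pos: [466.6, -15.6, 29.6]
orientation: [-1.08, 1.389, -1.391]
ft_force: [0.4, -0.1, 0.4]
width: 20.5
t: 9.07
ee_pos: [466.3, -15.6, 29.6]
orientation: [-1.08, 1.389, -1.391]
ft_force: [-0.6, 0.1, 6.7]
width: 16.0
```

```bash
python3 -m creep '[{"tx":-1.4,"ty":-1.6,"tz":0,"rx":0,"ry":0,"rz":0,"fingers":255},{"tx":-1.4,"ty":-1.6,"tz":0,"rx":0,"ry":0,"rz":0,"fingers":255},{"tx":-1.4,"ty":-1.6,"tz":0,"rx":0,"ry":0,"rz":0,"fingers":255},{"tx":-1.4,"ty":-1.6,"tz":0,"rx":0,"ry":0,"rz":0,"fingers":255}]'
python3 -m creep '[{"tx":0,"ty":0,"tz":0,"rx":0,"ry":0,"rz":0,"fingers":190},{"tx":0,"ty":0,"tz":0,"rx":0,"ry":0,"rz":0,"fingers":150},{"tx":0,"ty":0,"tz":0,"rx":0,"ry":0,"rz":0,"fingers":150},{"tx":0,"ty":0,"tz":10,"rx":0,"ry":0,"rz":0,"fingers":150},{"tx":0,"ty":0,"tz":50,"rx":0,"ry":0,"rz":0,"fingers":150},{"tx":0,"ty":0,"tz":100,"rx":0,"ry":0,"rz":0,"fingers":150},{"tx":0,"ty":-20,"tz":140,"rx":0,"ry":0,"rz":0,"fingers":100},{"tx":40,"ty":-55,"tz":140,"rx":0,"ry":0,"rz":0,"fingers":0},{"tx":89,"ty":-95,"tz":140,"rx":0,"ry":0,"rz":0,"fingers":0},{"tx":89,"ty":-95,"tz":140,"rx":0,"ry":0,"rz":0,"fingers":0}]'
python3 -m creep '[{"tx":0,"ty":0,"tz":0,"rx":0,"ry":0,"rz":0,"fingers":0},{"tx":0,"ty":0,"tz":0,"rx":0,"ry":0,"rz":0,"fingers":0}]'
python3 - <<'E'
from h import *
w=cam('wrist');cv2.imwrite('pics/w10.png',w['pixels'])
crop(w,261,64,381,164,6,'pics/w10c.png')
E
```

```text
t: 9.57
ee_pos: [465.8, -17.1, 29.6]
orientation: [-1.078, 1.389, -1.391]
ft_force: [1.8, 3.7, 6.6]
width: 15.5
t: 10.82
ee_pos: [556.6, -114.8, 169.8]
orientation: [-1.077, 1.389, -1.394]
ft_force: [-0.4, 0.1, -1.1]
width: 72.7
t: 11.08
ee_pos: [552.2, -111.4, 168.6]
orientation: [-1.082, 1.391, -1.389]
ft_force: [0.3, -0.3, 1.3]
width: 87.4
```

View pics/w10c.png

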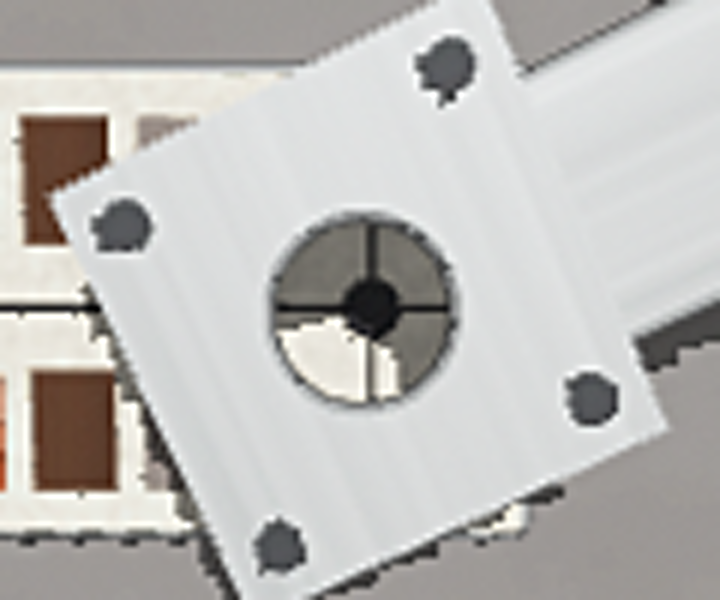

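```bash
python3 - <<'E'
from h import *
w=cam('wrist')
T=lambda X,Y:(261+(X+.5)/6-.5,64+(Y+.5)/6-.5)
h=onz(w,*T(366,309),75);d=onz(w,*T(371,307),13.5);print(h,d,h-d)
E
python3 -m creep '[{"tx":0,"ty":0,"tz":40,"rx":0,"ry":0,"rz":0,"fingers":0},{"tx":0,"ty":0,"tz":75,"rx":0,"ry":0,"rz":0,"fingers":0},{"tx":-15,"ty":-50,"tz":80,"rx":0,"ry":0,"rz":0,"fingers":0},{"tx":-28,"ty":-100,"tz":80,"rx":0,"ry":0,"rz":0,"fingers":0},{"tx":-42,"ty":-150,"tz":80,"rx":0,"ry":0,"rz":0,"fingers":0},{"tx":-54,"ty":-195,"tz":80,"rx":0,"ry":0,"rz":0,"fingers":0},{"tx":-54,"ty":-195,"tz":80,"rx":0,"ry":0,"rz":0,"fingers":0},{"tx":-54,"ty":-195,"tz":80,"rx":0,"ry":0,"rz":0,"fingers":0},{"tx":-54,"ty":-195,"tz":80,"rx":0,"ry":0,"rz":0,"fingers":0}]'
python3 - <<'E'
from h import *
w=cam('wrist');cv2.imwrite('pics/w11.png',w['pixels']);u,v=proj(w,[517,-239,160]).astype(int);print(u,v);crop(w,u-60,max(0,v-50),u+60,v+50,6,'pics/w11c.png');print(u-60,max(0,v-50));R=cv2.Rodrigues(np.array(w['rvec']))[0];print(-R.T@np.array(w['tvec']).ravel())
E
```

```text
[571.34171416 -45.12366769  75.        ] [572.47276873 -45.39971567  13.5       ] [-1.13105456  0.27604797 61.5       ]
t: 12.3
ee_pos: [499.7, -305.9, 248.6]
orientation: [-1.082, 1.389, -1.389]
ft_force: [-1.0, -0.4, 1.0]
width: 87.9
319 114
259 64
[ 517.17679317 -238.12406778  402.87269997]
```

View pics/w11.png

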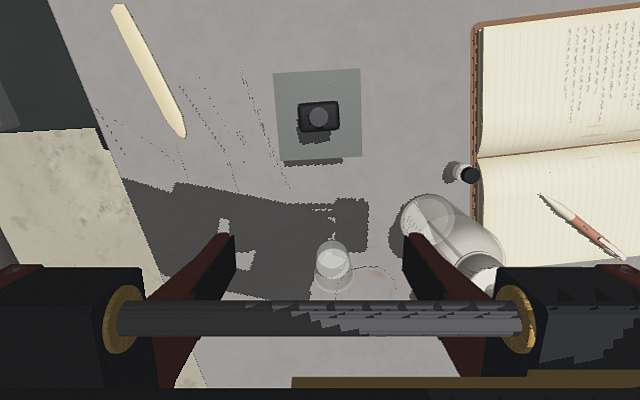

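View pics/w11c.png

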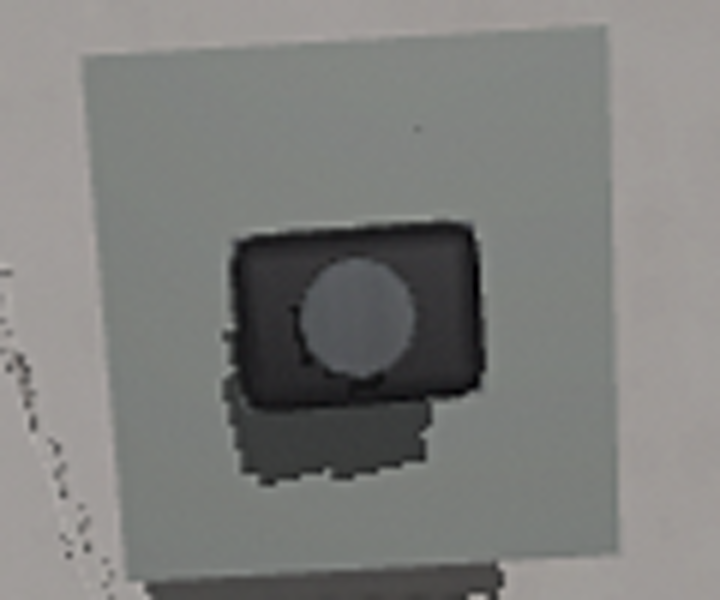

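```bash
python3 - <<'E'
from h import *
w=cam('wrist')
T=lambda X,Y:(259+(X+.5)/6-.5,64+(Y+.5)/6-.5)
print('stub',onz(w,*T(358,318),198))
P=[onz(w,*T(*q),190)[:2] for q in [(235,238),(474,224),(483,387),(255,408)]]
print(np.mean(P,0),[np.linalg.norm(P[i]-P[(i+1)%4]) for i in range(4)])
for a,b in((0,1),(3,2)):print(np.degrees(np.arctan2(*(P[b]-P[a])[::-1])))
Q=[onz(w,*T(*q),120)[:2] for q in [(83,57),(606,26),(619,552),(130,580)]]
print('rest',np.mean(Q,0),[np.linalg.norm(Q[i]-Q[(i+1)%4]) for i in range(4)],[np.degrees(np.arctan2(*(Q[b]-Q[a])[::-1])) for a,b in((0,1),(3,2))])
o=ctrl.get_obs();print(o['qpos'],o['ee_pos'],cv2.Rodrigues(o['orientation'])[0].round(4))
E
```

```text
stub [ 516.42167484 -239.76241231  198.        ]
[ 516.82930395 -239.64056904] [np.float64(24.416139562380785), np.float64(16.2657463017996), np.float64(23.837646989572473), np.float64(17.091647966110564)]
-11.01167730443946
-9.072507805182584
rest [ 516.49383422 -239.69892646] [np.float64(69.37317824650212), np.float64(69.46187615480461), np.float64(69.2453794598892), np.float64(69.59367543798007)] [np.float64(-11.051020094655078), np.float64(-10.942348946101285)]
[-5.69787327e-01  3.46130389e-01  1.70237501e+00  8.35137071e-05
  1.09324191e+00 -3.22487641e-01] [ 499.83270584 -306.06776867  248.70527075] [[-2.448e-01 -1.000e-04  9.696e-01]
 [-9.696e-01  1.000e-04 -2.448e-01]
 [-1.000e-04 -1.000e+00 -1.000e-04]]
```

```bash
python3 -m creep '[{"tx":3,"ty":12,"tz":0,"rx":0,"ry":0,"rz":0.18,"fingers":0},{"tx":6,"ty":24,"tz":0,"rx":0,"ry":0,"rz":0.36,"fingers":0},{"tx":9,"ty":36,"tz":0,"rx":0,"ry":0,"rz":0.54,"fingers":0},{"tx":12,"ty":48,"tz":0,"rx":0,"ry":0,"rz":0.72,"fingers":0},{"tx":15,"ty":60,"tz":0,"rx":0,"ry":0,"rz":0.9,"fingers":0},{"tx":16.7,"ty":66.4,"tz":0,"rx":0,"ry":0,"rz":1.08,"fingers":0},{"tx":16.7,"ty":66.4,"tz":0,"rx":0,"ry":0,"rz":1.26,"fingers":0},{"tx":16.7,"ty":66.4,"tz":0,"rx":0,"ry":0,"rz":1.44,"fingers":0},{"tx":16.7,"ty":66.4,"tz":0,"rx":0,"ry":0,"rz":1.6,"fingers":0},{"tx":16.7,"ty":66.4,"tz":0,"rx":0,"ry":0,"rz":1.627,"fingers":0}]'
python3 -m creep '[{"tx":0,"ty":0,"tz":0,"rx":0,"ry":0,"rz":0,"fingers":0},{"tx":0,"ty":0,"tz":0,"rx":0,"ry":0,"rz":0,"fingers":0}]'
python3 - <<'E'
from h import *
w=cam('wrist');cv2.imwrite('pics/w12.png',w['pixels']);print(proj(w,[516.5,-239.7,198]))
o=ctrl.get_obs();print(o['qpos'],o['ee_pos'],cv2.Rodrigues(o['orientation'])[0].round(4))
E
```

```text
t: 13.65
ee_pos: [516.4, -240.2, 248.8]
orientation: [-1.566, 0.15, -0.151]
ft_force: [0.4, -0.2, -0.2]
width: 87.5
t: 13.9
ee_pos: [516.2, -240.7, 248.7]
orientation: [-1.565, 0.153, -0.153]
ft_force: [-0.8, 0.2, 0.0]
width: 87.5
[321.03330122 225.76654097]
[-4.57228399e-01  3.21453391e-01  1.73865519e+00 -5.49869218e-06
  1.08143098e+00 -1.83404886e+00] [ 516.2522683  -240.73623623  248.69439998] [[ 0.9812  0.      0.1928]
 [-0.1928 -0.      0.9812]
 [ 0.     -1.     -0.    ]]
```

View pics/w12.png

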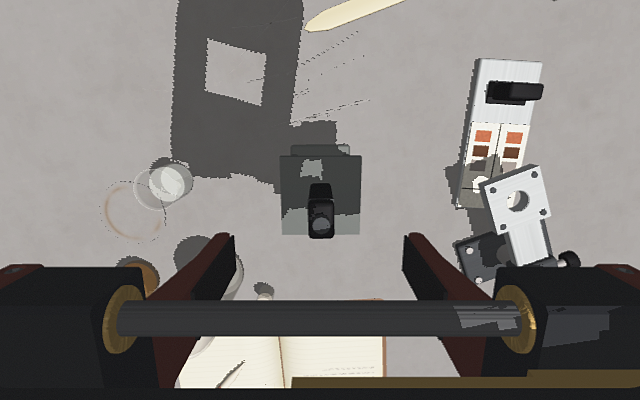

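```bash
python3 -m creep '[{"tx":0.2,"ty":0.8,"tz":-30,"rx":0,"ry":0,"rz":0,"fingers":40},{"tx":0.2,"ty":0.8,"tz":-65,"rx":0,"ry":0,"rz":0,"fingers":80},{"tx":0.2,"ty":0.8,"tz":-90,"rx":0,"ry":0,"rz":0,"fingers":100},{"tx":0.2,"ty":0.8,"tz":-102,"rx":0,"ry":0,"rz":0,"fingers":130},{"tx":0.2,"ty":0.8,"tz":-102,"rx":0,"ry":0,"rz":0,"fingers":160},{"tx":0.2,"ty":0.8,"tz":-102,"rx":0,"ry":0,"rz":0,"fingers":180},{"tx":0.2,"ty":0.8,"tz":-102,"rx":0,"ry":0,"rz":0,"fingers":255},{"tx":0.2,"ty":0.8,"tz":-102,"rx":0,"ry":0,"rz":0,"fingers":255},{"tx":0.2,"ty":0.8,"tz":-102,"rx":0,"ry":0,"rz":0,"fingers":255},{"tx":0.2,"ty":0.8,"tz":-102,"rx":0,"ry":0,"rz":0,"fingers":255}]'
python3 - <<'E'
from h import *
w=cam('wrist');cv2.imwrite('pics/w13.png',w['pixels'])
o=ctrl.get_obs();print(o['ee_pos'],o['width'],o['ft_force'],cv2.Rodrigues(o['orientation'])[0].round(4))
E
```

```text
t: 15.2
ee_pos: [516.9, -240.3, 147.6]
orientation: [-1.566, 0.15, -0.153]
ft_force: [-0.2, 1.3, 5.7]
width: 18.0
[ 516.9705502  -240.28682723  147.62514396] 17.90436269367489 [-0.07493859  0.84664497  6.07289623] [[ 9.815e-01  1.500e-03  1.916e-01]
 [-1.916e-01 -7.000e-04  9.815e-01]
 [ 1.600e-03 -1.000e+00 -4.000e-04]]
```

View pics/w13.png

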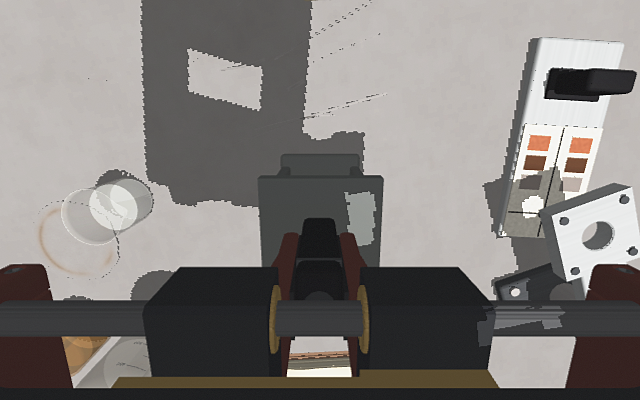

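```bash
python3 -m creep '[{"tx":0,"ty":0,"tz":5,"rx":0,"ry":0,"rz":0,"fingers":255},{"tx":0,"ty":0,"tz":18,"rx":0,"ry":0,"rz":0,"fingers":255},{"tx":0,"ty":0,"tz":36,"rx":0,"ry":0,"rz":0,"fingers":255},{"tx":0,"ty":0,"tz":56,"rx":0,"ry":0,"rz":0,"fingers":255},{"tx":0,"ty":0,"tz":76,"rx":0,"ry":0,"rz":0,"fingers":255},{"tx":0,"ty":0,"tz":96,"rx":0,"ry":0,"rz":0,"fingers":255},{"tx":0,"ty":0,"tz":116,"rx":0,"ry":0,"rz":0,"fingers":255},{"tx":0,"ty":0,"tz":130,"rx":0,"ry":0,"rz":0,"fingers":255},{"tx":0,"ty":0,"tz":135,"rx":0,"ry":0,"rz":0,"fingers":255},{"tx":0,"ty":0,"tz":135,"rx":0,"ry":0,"rz":0,"fingers":255}]'
python3 - <<'E'
from h import *
a=cam('top');b=cam('scene');w=cam('wrist');cv2.imwrite('pics/w14.png',w['pixels']);crop(b,340,130,460,290,3.7,'pics/s14.png')
crop(a,300,150,430,230,6,'pics/t14.png')
E
```

```text
t: 16.5
ee_pos: [516.3, -240.0, 281.8]
orientation: [-1.566, 0.151, -0.151]
ft_force: [-0.2, 1.4, -1.7]
width: 17.9
```

View pics/w14.png

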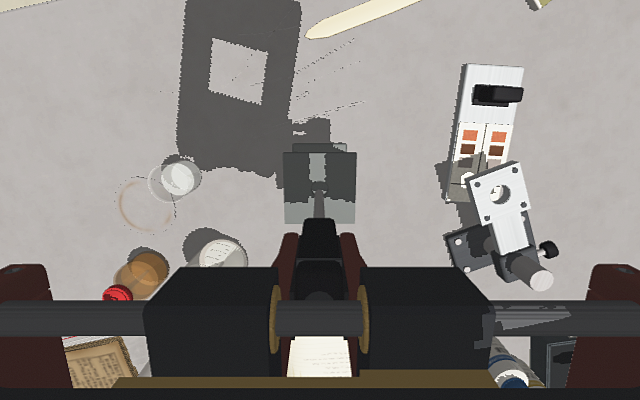

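View pics/s14.png

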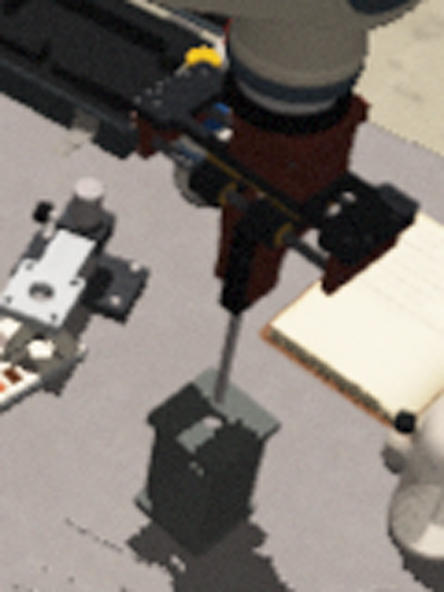

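```bash
python3 - <<'E'
from h import *
w=cam('wrist');o=ctrl.get_obs();print(o['ee_pos'])
crop(w,270,140,370,240,6,'pics/w15c.png')
p=o['ee_pos'].copy();
for z in (144,254): p[2]=z;u=proj(w,p);print(u,(u-[270,140]+.5)*6-.5)
E
```

```text
[ 516.0272757  -239.89218319  280.87382347]
[319.19409774 194.7718641 ] [297.66458643 331.13118461]
[319.4938798  239.14869777] [299.46327879 597.39218659]
```

View pics/w15c.png

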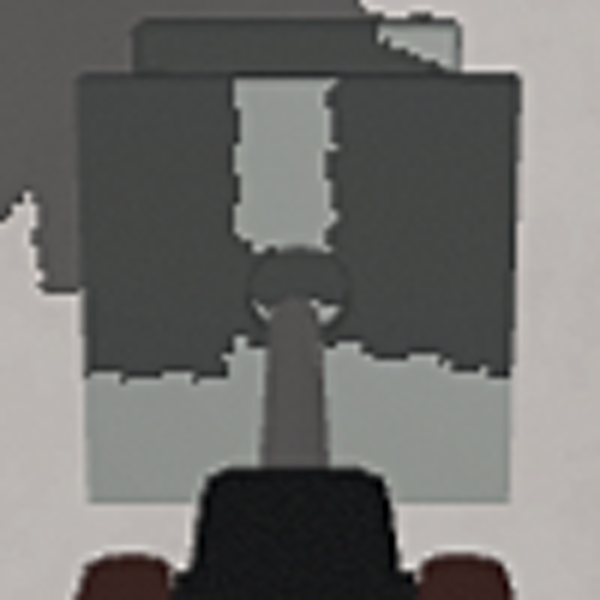

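```bash
python3 -m creep '[{"tx":4,"ty":15,"tz":0,"rx":0,"ry":0,"rz":0,"fingers":255},{"tx":12,"ty":45,"tz":0,"rx":0,"ry":0,"rz":0,"fingers":255},{"tx":22,"ty":80,"tz":0,"rx":0,"ry":0,"rz":0,"fingers":255},{"tx":33,"ty":115,"tz":0,"rx":0,"ry":0,"rz":0,"fingers":255},{"tx":43,"ty":150,"tz":0,"rx":0,"ry":0,"rz":0,"fingers":255},{"tx":51,"ty":178,"tz":0,"rx":0,"ry":0,"rz":0,"fingers":255},{"tx":55,"ty":192,"tz":0,"rx":0,"ry":0,"rz":0,"fingers":255},{"tx":55.5,"ty":195,"tz":-15,"rx":0,"ry":0,"rz":0,"fingers":255},{"tx":55.5,"ty":195,"tz":-35,"rx":0,"ry":0,"rz":0,"fingers":255},{"tx":55.5,"ty":195,"tz":-45,"rx":0,"ry":0,"rz":0,"fingers":255}]'
python3 -m creep '[{"tx":0,"ty":0,"tz":0,"rx":0,"ry":0,"rz":0,"fingers":255},{"tx":0,"ty":0,"tz":0,"rx":0,"ry":0,"rz":0,"fingers":255},{"tx":0,"ty":0,"tz":0,"rx":0,"ry":0,"rz":0,"fingers":255}]'
python3 - <<'E'
from h import *
w=cam('wrist');o=ctrl.get_obs();print(o['ee_pos'])
crop(w,270,140,370,240,6,'pics/w16c.png');b=cam('scene');crop(b,320,150,400,250,6,'pics/s16.png')
p=o['ee_pos'].copy();
for z in (99,75): p[2]=z;u=proj(w,p);print(u,(u-[270,140]+.5)*6-.5);u=proj(b,p);print(u,(u-[320,150]+.5)*6-.5)
E
```

```text
t: 17.95
ee_pos: [570.7, -45.6, 234.7]
orientation: [-1.566, 0.154, -0.15]
ft_force: [0.4, 0.0, -1.1]
width: 17.8
t: 18.32
ee_pos: [572.3, -45.3, 237.3]
orientation: [-1.566, 0.151, -0.153]
ft_force: [-0.5, 0.6, 0.2]
width: 17.7
[572.2567656  -45.22623839 237.33194904]
[319.31446633 193.89118007] [298.38679796 325.8470804 ]
[352.24052331 203.15620668] [195.94313987 321.43724011]
[319.27382295 188.11891144] [298.14293773 291.21346862]
[351.84887673 208.31392648] [193.59326037 352.38355886]
```

View pics/w16c.png

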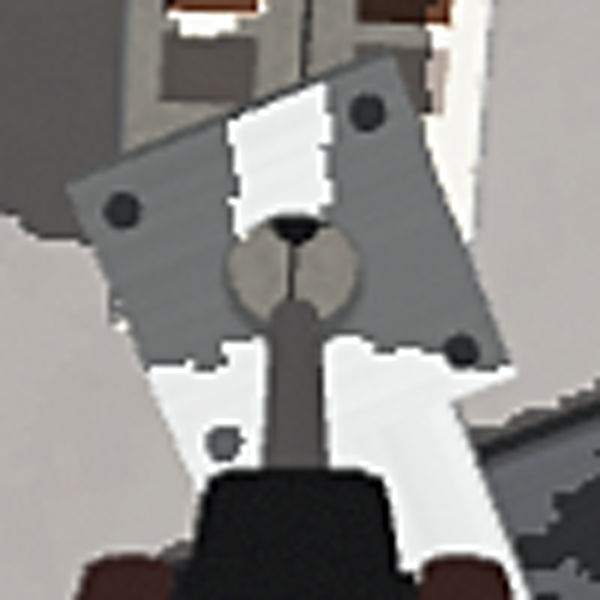

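View pics/s16.png

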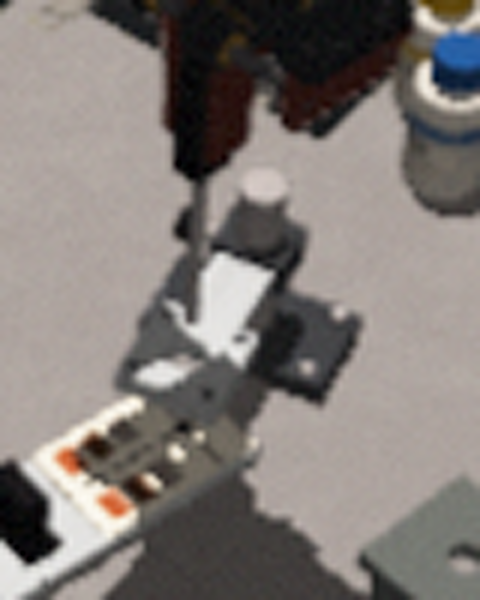

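```bash
python3 - <<'E'
from h import *
w=cam('wrist');T=lambda X,Y:(270+(X+.5)/6-.5,140+(Y+.5)/6-.5)
L=onz(w,*T(228,275),75);Rr=onz(w,*T(360,275),75);U=onz(w,*T(294,214),75)
print(L,Rr,np.linalg.norm(L-Rr),U)
e=(U-(L+Rr)/2);e/=np.linalg.norm(e);print('hole',U-11*e)
t=onz(w,*T(296,297),99.3);print('tip',t-4*e, ctrl.get_obs()['ee_pos'])
E
```

```text
[567.25759639 -55.69563676  75.        ] [571.36505981 -34.76850422  75.        ] 21.3264186417239 [559.5151496  -43.30802166  75.        ]
hole [570.30892841 -45.42800728  75.        ]
tip [571.50628267 -45.34619298  99.3       ] [572.10899304 -45.12329624 237.12832161]
```

```bash
python3 -m creep '[{"tx":-1,"ty":0,"tz":-5,"rx":0,"ry":0,"rz":0,"fingers":255},{"tx":-1,"ty":0,"tz":-13,"rx":0,"ry":0,"rz":0,"fingers":255},{"tx":-1,"ty":0,"tz":-20,"rx":0,"ry":0,"rz":0,"fingers":255},{"tx":-1,"ty":0,"tz":-20,"rx":0,"ry":0,"rz":0,"fingers":255},{"tx":-1,"ty":0,"tz":-20,"rx":0,"ry":0,"rz":0,"fingers":255}]'
python3 - <<'E'
from h import *
w=cam('wrist');o=ctrl.get_obs();print(o['ee_pos'])
crop(w,270,140,370,240,6,'pics/w17c.png');b=cam('scene');crop(b,330,170,380,220,12,'pics/s17.png')
E
```

```text
t: 19.1
ee_pos: [571.0, -45.0, 216.6]
orientation: [-1.566, 0.151, -0.151]
ft_force: [-1.1, -0.3, -2.2]
width: 18.4
[571.04558932 -45.08624123 216.78471757]
```

View pics/w17c.png

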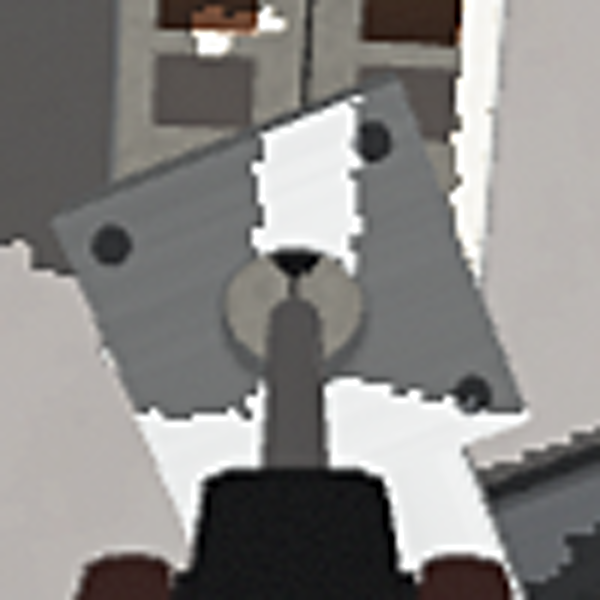

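View pics/s17.png

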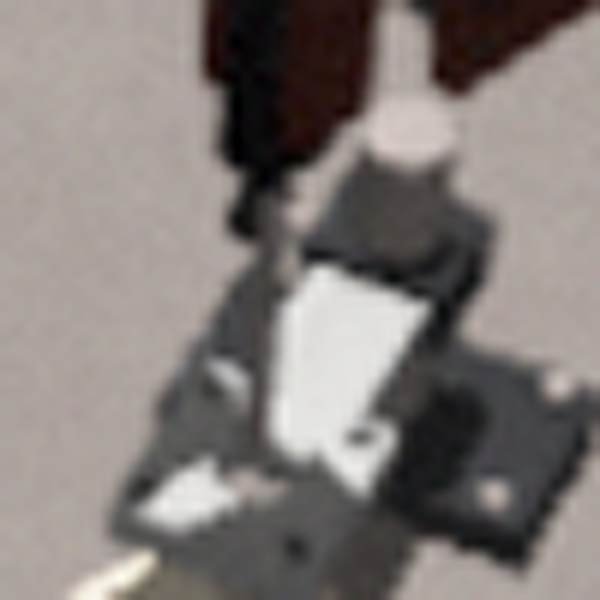

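```bash
python3 -m creep '[{"tx":0,"ty":0,"tz":-4,"rx":0,"ry":0,"rz":0,"fingers":255},{"tx":0,"ty":0,"tz":-12,"rx":0,"ry":0,"rz":0,"fingers":255},{"tx":0,"ty":0,"tz":-20,"rx":0,"ry":0,"rz":0,"fingers":255},{"tx":0,"ty":0,"tz":-28,"rx":0,"ry":0,"rz":0,"fingers":255},{"tx":0,"ty":0,"tz":-35,"rx":0,"ry":0,"rz":0,"fingers":255},{"tx":0,"ty":0,"tz":-42,"rx":0,"ry":0,"rz":0,"fingers":255},{"tx":0,"ty":0,"tz":-48,"rx":0,"ry":0,"rz":0,"fingers":255},{"tx":0,"ty":0,"tz":-52,"rx":0,"ry":0,"rz":0,"fingers":255},{"tx":0,"ty":0,"tz":-55,"rx":0,"ry":0,"rz":0,"fingers":255},{"tx":0,"ty":0,"tz":-55,"rx":0,"ry":0,"rz":0,"fingers":255}]'
python3 - <<'E'
from h import *
w=cam('wrist')
crop(w,270,140,370,240,6,'pics/w18c.png');b=cam('scene');crop(b,310,160,390,240,8,'pics/s18.png')
for i in range(3): print(ctrl.get_obs()['ee_pos'])
E
```

```text
t: 20.45
ee_pos: [570.8, -45.1, 161.5]
orientation: [-1.566, 0.152, -0.151]
ft_force: [0.2, -0.7, -0.7]
width: 17.7
[571.00558342 -45.06556671 161.84163833]
[571.00558342 -45.06556671 161.84163833]
[571.00558342 -45.06556671 161.84163833]
```

View pics/w18c.png

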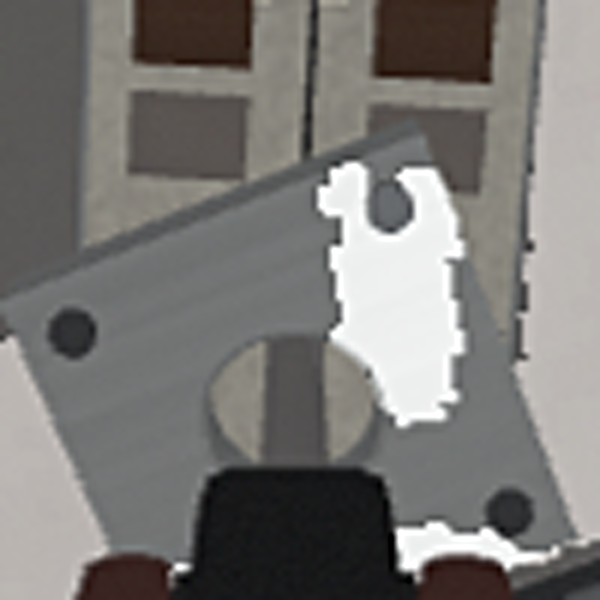

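View pics/s18.png

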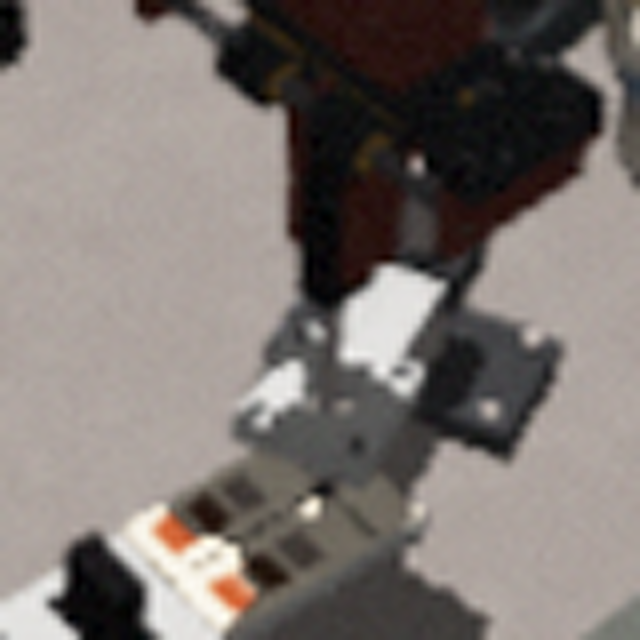

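```bash
python3 -m creep '[{"tx":0,"ty":0,"tz":-1.5,"rx":0,"ry":0,"rz":0,"fingers":255},{"tx":0,"ty":0,"tz":-3,"rx":0,"ry":0,"rz":0,"fingers":255},{"tx":0,"ty":0,"tz":-3.5,"rx":0,"ry":0,"rz":0,"fingers":255},{"tx":0,"ty":0,"tz":-3.5,"rx":0,"ry":0,"rz":0,"fingers":255},{"tx":0,"ty":0,"tz":-3.5,"rx":0,"ry":0,"rz":0,"fingers":255},{"tx":0,"ty":0,"tz":-3.5,"rx":0,"ry":0,"rz":0,"fingers":255}]'
python3 - <<'E'
from h import *
b=cam('scene');crop(b,330,190,370,230,15,'pics/s19.png');w=cam('wrist');crop(w,240,100,400,240,5,'pics/w19.png')
for q in([572.3,-45.3,13.5],[571,-45,20.5],[571,-45,60]):print((proj(b,q)-[330,190]+.5)*15-.5)
cv2.imwrite('pics/top19.png',cam('top')['pixels'])
o=ctrl.get_obs();print(o['ee_pos'],o['ft_force'],np.abs(o['qvel']).max(),cv2.Rodrigues(o['orientation'])[0][:,1])
E
```

```text
t: 21.3
ee_pos: [570.9, -45.1, 158.2]
orientation: [-1.566, 0.151, -0.151]
ft_force: [0.0, 0.1, -0.9]
width: 18.1
[320.77919832 470.78707521]
[317.62436129 452.95460624]
[326.70974104 332.11473475]
[570.90159275 -45.03479931 158.16973166] [ 0.56598014 -0.27335116 -1.27133791] 0.0030094910748430966 [-5.61657675e-06 -1.90710751e-06 -1.00000000e+00]
```

View pics/s19.png

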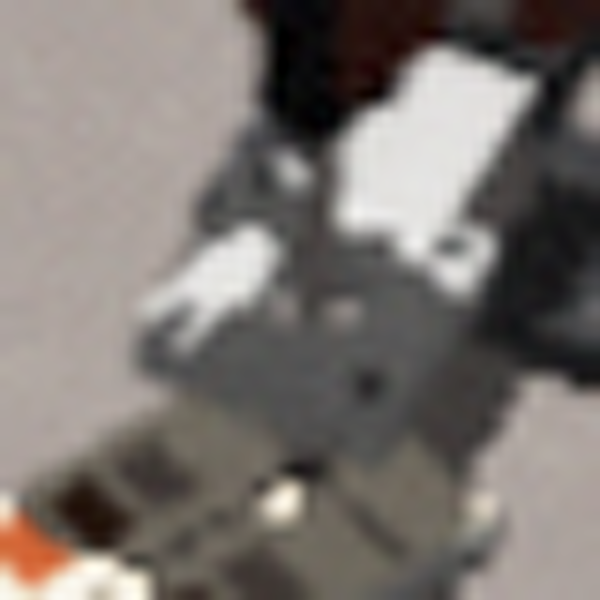

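View pics/w19.png

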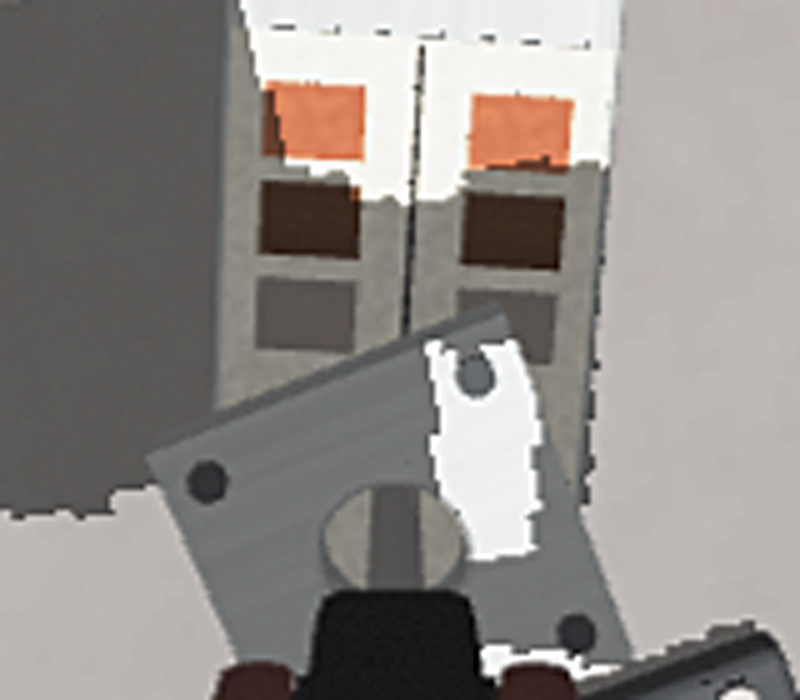

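View pics/top19.png

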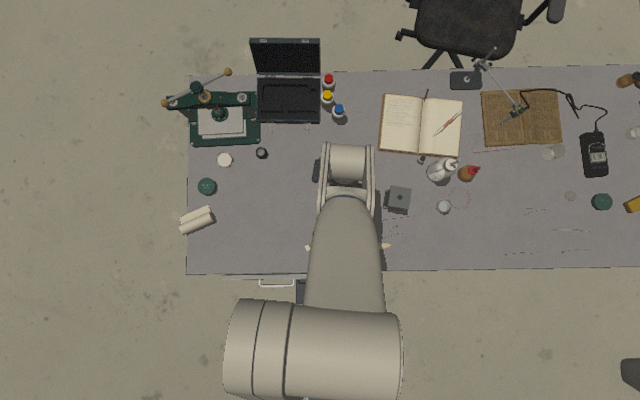

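```bash
python3 -c "
from workcell import ctrl
print(ctrl.close_job(),ctrl.get_obs()['t'])"
```

```text
the job is handed in; nothing more can be done
the job is handed in; nothing more can be done
```

The job is done and handed in at about 21 s, with the arm still holding the probe in the guide hole.

- **Carrier:** I slid it by its tab until the cross mark was under the hole. A look straight down through the hole showed it about 2 mm off, so I re-gripped it, nudged it and released it. The check after that put the mark about 1.2 mm from the hole axis. I left it there, since that is close to the measuring error.
- **Probe:** I lifted it 135 mm straight up out of its rest and centred it over the hole using the wrist camera. I then lowered it in two stages.
- **Last checks:** The wrist image showed the shaft about 0.3 mm from mid-hole side to side. Front to back I could only check it just above the plate, where it was centred to about 0.3 mm. The TCP was at z = 158.2 mm, which puts the tip about 20.6 mm above the bench, or 7 mm above the mark. That tip height comes from where I gripped the probe in its rest; I could not see the tip itself under the plate. The tool was upright and still, and the wrist force stayed within about 1.3 N, so there was no sign of contact.
- **Disagreements:** Different views put the hole within about 2 mm of each other. I used the wrist camera views.
- **Bystanders:** Those not hidden by the arm in the last overhead view were in their places, and the arm did not go near the others.

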